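Set the brakes of two jar trolleys

ROBOT

A 6-joint arm with a two-finger parallel gripper is mounted at the origin on a cart in front of the work surface, level with it; the furniture and walls round the work are solid. World frame = base frame: x ahead of the robot, y to its left, z up, the work surface at z = 0. Lengths are in m, angles in rad, forces in N, time in s.
With the tool pointing down it reaches from about 0.375 to 0.825 m from the base axis. Payload 5.5 kg.
Tool frame: the origin (TCP) lies at the very end of the fingers, on their centre line; the grasp point (between the pads) lies 19 mm behind it (ctrl.tcp_to_grasp is the distance from the TCP to the grasp point, in m); z points along the fingers, y is the direction in which the jaws open and shut (so a half turn about z gives the same grasp; the last joint's range is limited). The gripper opens to 85 mm and grips with 20 to 120 N. Pads are 22 mm wide; open, the fingers measure 114 mm over their backs; the gripper's body (76 mm by 85 mm) begins 54 mm behind the grasp point. The pads swing forward as they close: fully open they stand 13 mm farther back than shut.
Start: joints at [-1.266, 0.314, -0.047, 1.21, 0, 1.571], TCP at [0.18, -0.572, 0.192] pointing down, gripper open.
Joint ranges: [-2.67, 2.67], [-0.69, 1.73], [-1.03, 1.25], [-2.08, 2.16], [-1.42, 1.45], [-3.14, 3.14]. Speed limits (rad/s): [2.39, 2.39, 3.01, 3.14, 3.14, 3.14].

INTERFACE

Orientations are given as a unit quaternion [x, y, z, w].
In Python, from plant import ctrl, viewer, workorder gives the robot as it stands. The module is installed in compiled form; this text tells all that it offers.
- The arm moves only by the shell command python3 -m jog 'ROWS' [FORCE]. ROWS is a JSON object of lists of equal length, an entry for each row: "delta_pos": the shift along the tool's x, y, z in units of 100 cm (1.0 is 100 cm), a list of three; "twist": the turn, a rotation vector about the tool's x, y, z in units of 60 degrees (1.0 is 60 degrees), a list of three; "grip": the closure, from 0 (fully open) to 1 (shut). In form: {"delta_pos": [[dx, dy, dz], ...], "twist": [[ax, ay, az], ...], "grip": [grip, ...]}. A call has 1 to 20 rows; each row is the pose to reach, as a shift and turn from the pose commanded when the call began, along the tool's axes at that moment; what a row does not reach only later rows make up. A row lasts 1/12 s, in which the tool goes at most 41.7 mm and 7.16 degrees, less where a joint would pass 70% of its speed; a pose out of reach is approached as far as the arm can. A call with a number of a shift or a turn outside -1 to 1 is refused whole. A call with a gripper value outside its range is refused whole. The fingers move at their own pace and stop on an object; FORCE is the grip in N (left out, the last holds). Time passes only in rows, so rows that repeat a pose let the fingers close. It gives the time, the measured TCP pose, the force and the opening at its end, in the units of the state.
- ctrl.read_state(): the state, without advancing time (a new reading comes with each control period).
- viewer.camera(name): name is "scene" or "top" or "wrist"; returns (picture, depth): 480x640x3 uint8, blue, green, red; 480x640 float32, m along the optical axis (not along the pixel's ray), 0 where there is no reading.
- viewer.camera_info(name): a dict with "intrinsics" (3x3 intrinsics, pixels), "k1" (the pictures are not rectified: a ray, as slopes to the right and down, at radius r is drawn at 1 + k1 r^2 times it, then the intrinsics apply), "origin" and "attitude" of the camera in the world. Camera axes: x right, y down, z forward; pixel columns grow to the right and rows downward; lengths in m; the calibration is good to about 2 mm. A picture is of the moment at which its call begins: read the wrist's pose just before it. camera_info takes no time and is no camera call; for the wrist camera it gives the pose at the moment of the call.
- workorder.sign_off(): hands the job in, once; it reports no verdict.
The state is a dict: "time_s": time; "joint_positions": joint angles; "qd": joint speeds; "effort": joint torques, N m; "eef_pos": TCP position; "tool_rot": TCP orientation; "force": force on the tool from outside, world axes, zero at the start; "torque": the same for the moment, N m; "grip_width": finger opening in m.
Only numpy, scipy, OpenCV 4.12 (cv2) and the standard library are available. Lean on these libraries where they do the work, as an engineer would, in place of code of your own. Each camera call takes 0.05 s, during which the arm holds its last target.

TASK

Two small three-wheeled wooden trolleys stand on the stove, each with a kick-down brake lever over its front wheel. First push the brake lever of the trolley that carries the tin fully down, so that it is locked; then flick the brake lever of the empty trolley fully up, so that it is free to be rolled away. Leave the tin standing where it is.

Things in the scene. Friction and masses are not known exactly. Their poses are not given: they have to be found in the camera images.
- loaded_brake (a joint): Brake lever of the trolley that carries the tin. Angle about its level hinge pin, rad: 0 = fully up (released, sloping up 48 degrees above level), 1.1 = fully down (locked, 15 degrees below level), both firm stops; grows downward. Stiff hinge: about 1.5 N at the pedal moves it and it stays where it is left. Pin 58 mm above the stove; pedal centre 106 mm when up, 41 mm when down.
- loaded_pedal (a point): Centre of the pedal at the lever's outer end: flat steel plate 34 mm long, 24 mm wide, 8 mm thick, free space beside and under it. Hinge pin 65 mm away along its +x axis; y runs across the lever, parallel to the pin; z is square to the pedal's upper face. Lever arm 14 mm wide. The deck (100 x 110 mm, 58 mm high, lip to 70 mm) begins 20 mm behind the pin; the trolleys stand firm.
- empty_brake (a joint): Brake lever of the other, empty trolley, which is of the same make: 0 = fully up (released), 1.1 = fully down (locked); same stops, stiffness and sizes.
- empty_pedal (a point): Centre of the pedal of the empty trolley's lever, with the same size and axes as the other: hinge pin 65 mm away along +x, y across the lever, z square to the pedal's upper face. From above it can be pinched across its 24 mm width.
- tin_center (a point): Centre of the round brown tin with a grey lid, 64 mm across and 105 mm high, standing loose on the deck of the loaded trolley, its top about 163 mm above the stove (z axis up).
Mind the look-alikes: they are no part of the job. Of the things that look like the part that bears tin_center, the middle-sized one is meant.

How it is judged:
On the way, in this order (a step that is already met when the one before it is completed fails the run):
1. the brake lever of the trolley with the tin is pushed down and locked (value of joint loaded_brake above 0.92 rad), for 0.2 s.
2. the brake lever of the empty trolley is flicked up and released (value of joint empty_brake below 0.18 rad), for 0.2 s.
At the end, for the whole second after the job is handed in: The lever of the trolley with the tin is within 10 degrees of fully down, the lever of the empty trolley within 10 degrees of fully up, and the tin stands upright (10 degrees) within 20 mm of where it stood (value of joint loaded_brake above 0.92 rad and value of joint empty_brake below 0.18 rad and distance of tin_center from where it was at the start of the episode below 0.02 m and angle between tin_center's own z axis and vertical below 0.17 rad); the robot touches nothing.
It fails at once if the tin is tipped over (angle between tin_center's own z axis and vertical above 0.5 rad).
It also fails if it takes over 51 s, if anything falls off the work surface, if the arm or the gripper's body presses on something with over 40 N, if the wrist force passes 120 N, or if a joint passes its speed limit or range.

## Working session

There is one attempt and no reset: what is moved stays moved. The work goes in short steps, Python scripts to look and compute and a shell command to move; the robot and the scene stay as the last step left them, time stands still between calls to the robot, and variables do not carry over. Pictures are saved under pics/ and viewed, and the job is handed in when it is done.

```bash
mkdir -p pics
cat > h.py <<'E'
import numpy as np,cv2
from plant import ctrl,viewer,workorder
from scipy.spatial.transform import Rotation as R
E
python3 - <<'E'
from h import *
s=ctrl.read_state();print(s)
for n in ["scene","top","wrist"]:
    i=viewer.camera_info(n);print(n,i)
    im,d=viewer.camera(n);cv2.imwrite(f"pics/{n}0.png",im);np.savez(f"{n}0.npz",im=im,d=d,K=i["intrinsics"],k1=i["k1"],o=i["origin"],a=i["attitude"])
E
```

```text
{'time_s': 0.0, 'joint_positions': array([-1.26599132e+00,  3.14203259e-01, -4.80602656e-02,  1.21013658e+00,
        1.34831255e-05,  1.57080672e+00]), 'qd': array([ 8.82713875e-05, -7.79470485e-04, -3.60863149e-04,  1.48091455e-03,
        4.69468380e-04,  5.58537901e-04]), 'effort': array([ 6.57636265e-04, -5.39594293e+01,  3.39744866e+01,  1.93934503e-02,
        8.72243027e-05,  7.86499356e-06]), 'eef_pos': array([ 0.17988865, -0.57176835,  0.19145646]), 'tool_rot': array([ 9.88409671e-01,  1.51808034e-01, -1.15078406e-04, -7.93619565e-04]), 'force': array([ 0.52891493, -0.54345431, -0.92422821]), 'torque': array([ 0.01792179,  0.02122434, -0.01213588]), 'grip_width': 0.08523531346708929}
scene {'intrinsics': array([[624.57361641,   0.        , 314.98439823],
       [  0.        , 624.57361641, 238.4456206 ],
       [  0.        ,   0.        ,   1.        ]]), 'k1': -0.20660190989522234, 'origin': array([-0.24440288,  0.86980809,  0.66873218]), 'attitude': array([-0.31483914,  0.79098769, -0.48460115,  0.20093907])}
top {'intrinsics': array([[582.18254134,   0.        , 322.75932165],
       [  0.        , 582.18254134, 233.32761591],
       [  0.        ,   0.        ,   1.        ]]), 'k1': 0.0660705684644096, 'origin': array([0.50782528, 0.02718486, 1.05159335]), 'attitude': array([ 0.70837003, -0.70507752,  0.02202766, -0.02433882])}
wrist {'intrinsics': array([[383.65618776,   0.        , 322.46490479],
       [  0.        , 383.65618776, 234.35381761],
       [  0.        ,   0.        ,   1.        ]]), 'k1': 0.017300950116542205, 'origin': array([ 0.25077993, -0.54992348,  0.37313201]), 'attitude': array([ 0.79793665, -0.58434041, -0.08813748,  0.11863879])}
```

View pics/scene0.png

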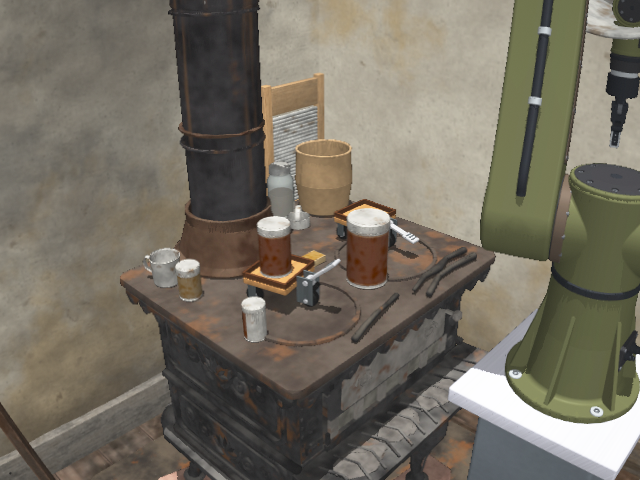

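View pics/top0.png

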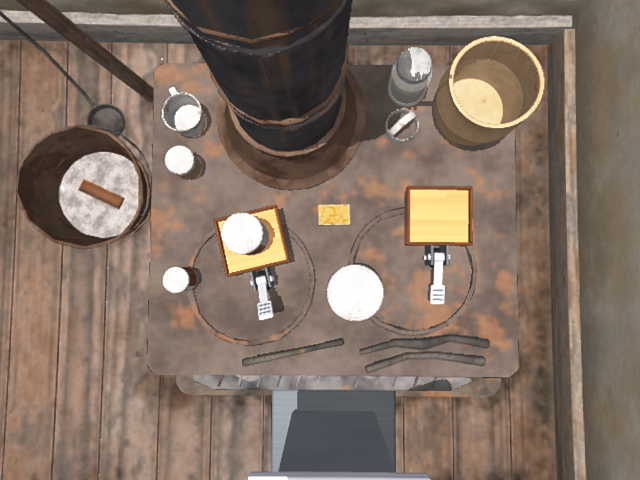

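The scene shows the loaded trolley at scene (275,270) and the empty one at (365,215). In the top view, the loaded pedal is near (264,308), its tin is at (243,233), the empty pedal is near (437,293), and a large tin is at (355,292). I'll enlarge both pedals and compute 3D positions.

```bash
cat >> h.py <<'E'
def load(n):
    return np.load(n)
def pts(z,u,v):
    u=np.asarray(u,float);v=np.asarray(v,float)
    K=z["K"];D=np.array([float(z["k1"]),0,0,0,0])
    n=cv2.undistortPoints(np.stack([u,v],-1).reshape(-1,1,2),K,D).reshape(-1,2)
    d=z["d"][v.round().astype(int).ravel(),u.round().astype(int).ravel()]
    p=np.c_[n*d[:,None],d]
    return R.from_quat(z["a"]).apply(p)+z["o"]
E
python3 - <<'E'
from h import *
z=load("top0.npz");im=z["im"]
a=cv2.resize(im[195:335,205:305],None,fx=4,fy=4,interpolation=cv2.INTER_CUBIC)
b=cv2.resize(im[195:335,400:480],None,fx=4,fy=4,interpolation=cv2.INTER_CUBIC)
cv2.imwrite("pics/crop1.png",np.hstack([a,b]))
for (u0,u1,v0,v1) in [(250,280,260,325),(424,452,240,310)]:
    for v in range(v0,v1,4):
        us=np.arange(u0,u1);p=pts(z,us,np.full(len(us),v))
        print(v,[f"{int(1000*q)}" for q in p[::2,2]])
P=pts(z,[243,355,180,175,437,440,264],[233,292,160,279,292,215,310]);print(P.round(3))
E
```

```text
260 ['60', '58', '57', '57', '55', '56', '58', '53', '57', '58', '58', '57', '55', '60', '58']
264 ['55', '56', '57', '60', '59', '57', '53', '60', '69', '73', '73', '69', '68', '67', '67']
268 ['73', '68', '68', '70', '68', '68', '63', '-1', '68', '37', '-1', '-2', '-1', '-2', '-1']
272 ['67', '60', '32', '0', '24', '27', '27', '27', '69', '53', '20', '0', '-2', '-2', '-4']
276 ['0', '66', '46', '14', '36', '57', '58', '62', '69', '67', '62', '21', '-3', '2', '-3']
280 ['61', '68', '58', '66', '66', '63', '65', '64', '34', '68', '63', '18', '0', '2', '0']
284 ['-5', '68', '68', '41', '66', '68', '72', '67', '34', '65', '68', '35', '0', '0', '-2']
288 ['3', '-1', '66', '54', '72', '72', '74', '73', '70', '28', '0', '1', '-5', '-5', '-3']
292 ['0', '0', '-2', '0', '76', '76', '78', '82', '81', '-2', '-5', '-2', '-2', '-2', '-2']
296 ['-3', '-1', '-2', '0', '1', '84', '84', '84', '88', '-2', '-3', '1', '0', '-2', '1']
300 ['-2', '-2', '1', '1051', '0', '91', '93', '91', '94', '95', '-2', '-1', '0', '-1', '0']
304 ['-2', '-6', '3', '-1', '97', '97', '98', '101', '100', '101', '101', '-4
[... 1533 characters left out ...]
-2', '-5', '-3']
288 ['-2', '-3', '-1', '-5', '45', '45', '52', '50', '52', '49', '45', '-3', '-1', '2']
292 ['-5', '0', '0', '0', '45', '51', '49', '50', '45', '47', '47', '-4', '0', '0']
296 ['-1', '0', '1', '-3', '44', '49', '47', '47', '46', '51', '45', '1', '-4', '-4']
300 ['-1', '-2', '-2', '37', '45', '43', '46', '50', '44', '41', '41', '-2', '-1', '-4']
304 ['0', '-3', '0', '0', '-7', '-4', '-1', '-3', '0', '0', '1', '-3', '-3', '0']
308 ['-3', '-3', '0', '0', '-2', '-2', '-3', '-1', '-1', '-3', '-2', '-1', '2', '-3']
[[ 0.566  0.152  0.163]
 [ 0.476 -0.02   0.143]
 [ 0.695  0.272  0.074]
 [ 0.495  0.277  0.071]
 [ 0.474 -0.165  0.047]
 [ 0.605 -0.17   0.057]
 [ 0.446  0.124  0.108]]
```

View pics/crop1.png

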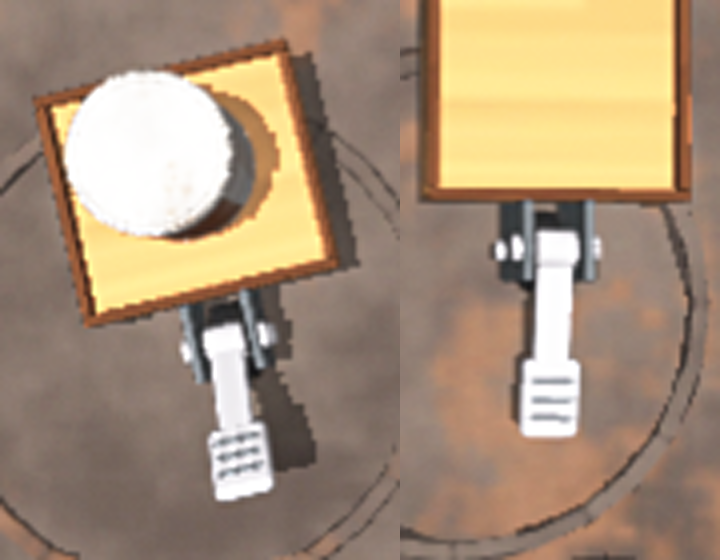

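The loaded pedal is up and pointing toward the robot, slightly yawed. The empty one is down. I'll fit the centres and directions.

Run:
```python
from h import *
z=load("top0.npz")
def box(u0,u1,v0,v1,lo,hi):
    u,v=np.meshgrid(np.arange(u0,u1),np.arange(v0,v1));p=pts(z,u.ravel(),v.ravel());return p[(p[:,2]>lo)&(p[:,2]<hi)]
for n,b in dict(L=(250,282,301,322,94,125),E=(426,450,285,306,30,60)).items():
    p=box(*b[:4],b[4]/1e3,b[5]/1e3);r=cv2.minAreaRect((p[:,:2]*1e3).astype(np.float32));print(n,len(p),p.mean(0),r, p.min(0),p.max(0))
for n,b in dict(La=(252,276,286,320,68,125),Ea=(432,446,268,304,40,63)).items():
    p=box(*b[:4],b[4]/1e3,b[5]/1e3);c=np.polyfit(p[:,0],p[:,1],1);print(n,c,np.degrees(np.arctan(c[0])))
# decks
for n,b in dict(Ld=(210,292,200,276,50,76),Ed=(400,480,180,248,50,76)).items():
    p=box(*b[:4],b[4]/1e3,b[5]/1e3);print(n,cv2.minAreaRect((p[:,:2]*1e3).astype(np.float32)))
p=box(215,270,205,260,.15,.18);print('tin',p.mean(0), (p.min(0)+p.max(0))/2)
s=ctrl.read_state();print(R.from_quat(s["tool_rot"]).as_matrix().round(3))
```

```text
L 252 [0.44555436 0.12349213 0.10707682] ((445.6747741699219, 123.8342514038086), (26.950902938842773, 24.167709350585938), 13.851855278015137) [0.4316207  0.11088456 0.09406426] [0.45964592 0.1371654  0.11706459]
E 267 [ 0.47066958 -0.1658126   0.04772172] ((470.5850524902344, -166.26242065429688), (31.057449340820312, 23.98044776916504), 0.1946059614419937) [ 0.45507409 -0.17829351  0.03799891] [ 0.48614316 -0.15430189  0.05456916]
La [0.21953449 0.02593496] 12.381975722267397
Ea [ 0.02163708 -0.17688952] 1.2395198619265486
Ld ((553.3046875, 150.45611572265625), (114.72164916992188, 110.36039733886719), 13.369025230407715)
Ed ((601.8252563476562, -166.12599182128906), (111.6883316040039, 103.74662017822266), 89.70919036865234)
tin [0.56610114 0.15415144 0.16186138] [0.56639635 0.15452204 0.15893135]
[[ 0.954  0.3   -0.   ]
 [ 0.3   -0.954  0.001]
 [-0.    -0.001 -1.   ]]
```

```bash
python3 -m jog '{"delta_pos":[[0,0,-0.05],[0.387,-0.163,-0.06],[0.387,-0.163,-0.06],[0.387,-0.163,-0.06],[0.387,-0.163,-0.06],[0.387,-0.163,-0.06],[0.387,-0.163,-0.06],[0.387,-0.163,-0.06],[0.387,-0.163,-0.06],[0.387,-0.163,-0.06],[0.387,-0.163,-0.06],[0.387,-0.163,-0.06],[0.387,-0.163,-0.06],[0.387,-0.163,-0.06]],"twist":[[0,0,0],[0,0,0],[0,0,0],[0,0,0],[0,0,0],[0,0,0],[0,0,0],[0,0,0],[0,0,0],[0,0,0],[0,0,0],[0,0,0],[0,0,0],[0,0,0]],"grip":[1,1,1,1,1,1,1,1,1,1,1,1,1,1]}' 30; python3 -c "
from h import *
s=ctrl.read_state();print(s)"
```

```text
time_s: 1.32
eef_pos: [0.4999, -0.3006, 0.2519]
tool_rot: [0.988, 0.152, -0.001, -0.0]
force: [-0.8, -0.0, -0.9]
grip_width: 0.0002
{'time_s': 1.3167, 'joint_positions': array([-5.40960350e-01,  2.67377845e-01,  2.56284712e-02,  1.33007879e+00,
       -6.18769586e-04,  2.29484813e+00]), 'qd': array([-0.03322815, -0.01054865, -0.00897786,  0.0009552 , -0.00145723,
        0.00330592]), 'effort': array([ 1.59032844e+00, -5.13228250e+01,  3.48176551e+01, -6.94130128e-02,
        1.00546440e-01,  1.77169265e-02]), 'eef_pos': array([ 0.4999318 , -0.30059393,  0.25185561]), 'tool_rot': array([ 9.88334552e-01,  1.52297247e-01, -5.94486342e-04, -9.20818471e-05]), 'force': array([-0.75518785, -0.01918631, -0.88325   ]), 'torque': array([ 0.00047882,  0.0499635 , -0.03299182]), 'grip_width': 0.0002287652038188904}
```

```bash
python3 -m jog '{"delta_pos":[[0.08,-0.421,0],[0.08,-0.421,0],[0.08,-0.421,0],[0.08,-0.421,0],[0.08,-0.421,0],[0.08,-0.421,0],[0.08,-0.421,0],[0.08,-0.421,0],[0.08,-0.421,0],[0.08,-0.421,0],[0.08,-0.421,0],[0.08,-0.421,0],[0.08,-0.421,0]],"twist":[[0,0,-1],[0,0,-1],[0,0,-1],[0,0,-1],[0,0,-1],[0,0,-1],[0,0,-1],[0,0,-1],[0,0,-1],[0,0,-1],[0,0,-1],[0,0,-1],[0,0,-1]],"grip":[1,1,1,1,1,1,1,1,1,1,1,1,1]}' ; python3 -m jog '{"delta_pos":[[0,0,0.06],[0,0,0.06],[0,0,0.06],[0,0,0.06],[0,0,0.06],[0,0,0.06]],"twist":[[0,0,-0.43],[0,0,-0.43],[0,0,-0.43],[0,0,-0.43],[0,0,-0.43],[0,0,-0.43]],"grip":[1,1,1,1,1,1]}'
python3 - <<'E'
from h import *
s=ctrl.read_state();print(s["joint_positions"],R.from_quat(s["tool_rot"]).as_matrix().round(3))
for n in ["scene","wrist"]:
    i=viewer.camera_info(n)
    im,d=viewer.camera(n);cv2.imwrite(f"pics/{n}1.png",im);np.savez(f"{n}1.npz",im=im,d=d,K=i["intrinsics"],k1=i["k1"],o=i["origin"],a=i["attitude"])
E
```

```text
time_s: 2.4
eef_pos: [0.45, 0.1238, 0.2522]
tool_rot: [0.78, 0.626, -0.0, 0.0]
force: [0.1, -0.6, -0.6]
grip_width: -0.0003
time_s: 2.9
eef_pos: [0.4506, 0.123, 0.1924]
tool_rot: [0.623, 0.782, -0.0, 0.0]
force: [-0.5, 0.2, 0.7]
grip_width: -0.0
[ 2.66810789e-01  6.38297747e-02 -3.52417937e-01  1.15456193e+00
 -4.35735623e-04  1.61152140e+00] [[-0.224  0.975  0.   ]
 [ 0.975  0.224 -0.   ]
 [-0.     0.    -1.   ]]
```

View pics/scene1.png

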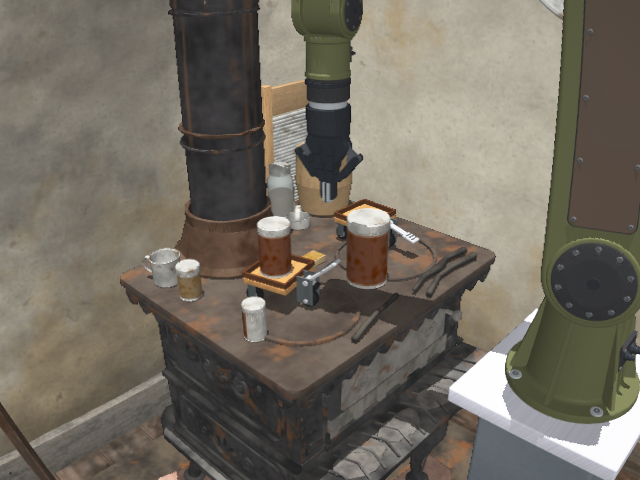

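View pics/wrist1.png

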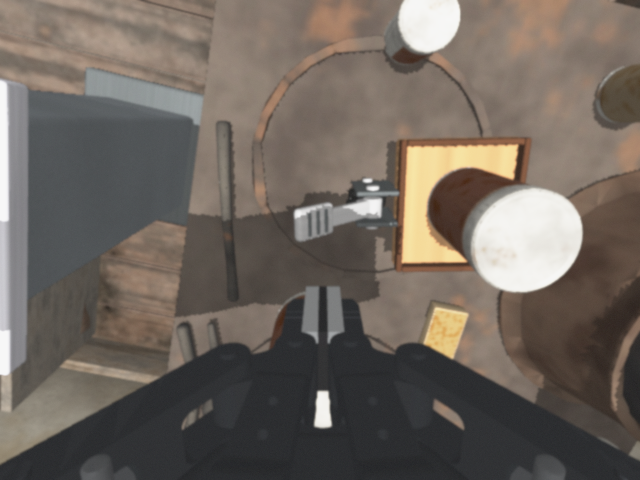

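The wrist view shows the loaded pedal at (315,222), under and ahead of the tips, and clear of the tin. I'll push along the arc.

```bash
python3 -m jog '{"delta_pos":[[0,0,0.03],[0,0,0.06],[0,-0.002,0.072],[0,-0.005,0.08],[0,-0.008,0.088],[0,-0.011,0.096],[0,-0.013,0.102]],"twist":[[0,0,0],[0,0,0],[0,0,0],[0,0,0],[0,0,0],[0,0,0],[0,0,0]],"grip":[1,1,1,1,1,1,1]}'
python3 - <<'E'
from h import *
for n in ["scene","wrist"]:
    i=viewer.camera_info(n)
    im,d=viewer.camera(n);cv2.imwrite(f"pics/{n}2.png",im)
    if n=="scene": a=cv2.resize(im[180:340,200:440],(720,480))
b=cv2.resize(im[100:400,150:550],(640,480))
cv2.imwrite("pics/c2.png",a)
E
```

```text
time_s: 3.58
eef_pos: [0.4378, 0.1218, 0.0903]
tool_rot: [0.621, 0.784, 0.0, 0.0]
force: [-0.3, 0.1, 0.7]
grip_width: -0.0001
```

View pics/c2.png

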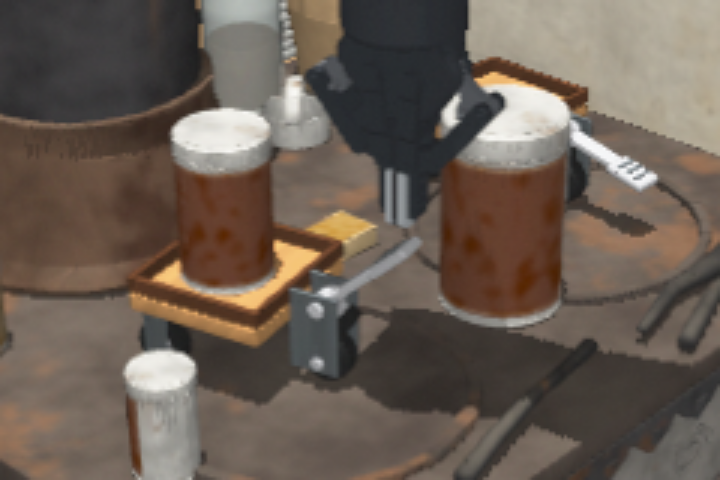

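View pics/wrist2.png

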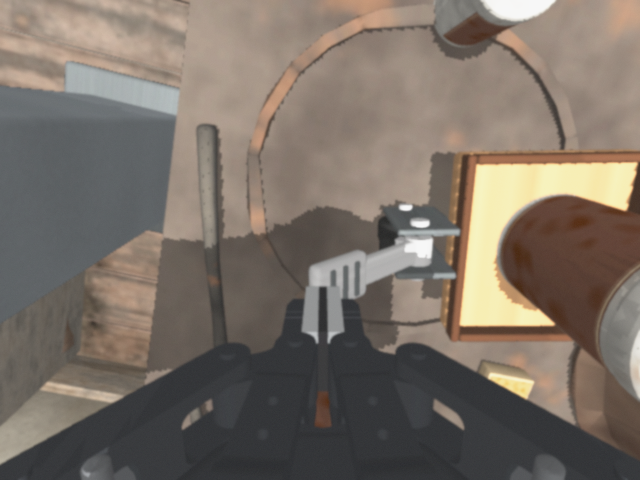

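Run:
```python
from h import *
s=ctrl.read_state();print(s["eef_pos"],s["force"])
i=viewer.camera_info("wrist")
im,d=viewer.camera("wrist");np.savez("w3.npz",im=im,d=d,K=i["intrinsics"],k1=i["k1"],o=i["origin"],a=i["attitude"])
z=load("w3.npz")
u=[315,330,340,350,360,375,390,410,322,322,310,335];v=[272,270,275,270,265,262,255,250,295,320,290,290]
for a,b,p in zip(u,v,pts(z,u,v).round(4)):print(a,b,p)
a=cv2.resize(im[190:360,230:480],(750,510),interpolation=cv2.INTER_CUBIC);cv2.imwrite("pics/c3.png",a)
```

```text
[0.43697909 0.12170872 0.08988171] [0.39150193 0.15044461 0.47103123]
315 272 [0.4313 0.13   0.1149]
330 270 [0.4379 0.1309 0.111 ]
340 275 [0.4436 0.1278 0.1066]
350 270 [0.4482 0.1297 0.1024]
360 265 [0.4532 0.1313 0.097 ]
375 262 [0.4621 0.1311 0.0871]
390 255 [0.4705 0.1342 0.0798]
410 250 [0.4836 0.1362 0.0685]
322 295 [0.4339 0.1323 0.1411]
322 320 [0.434 0.132 0.159]
310 290 [0.4295 0.1311 0.1365]
335 290 [0.4388 0.1334 0.1367]
```

View pics/c3.png

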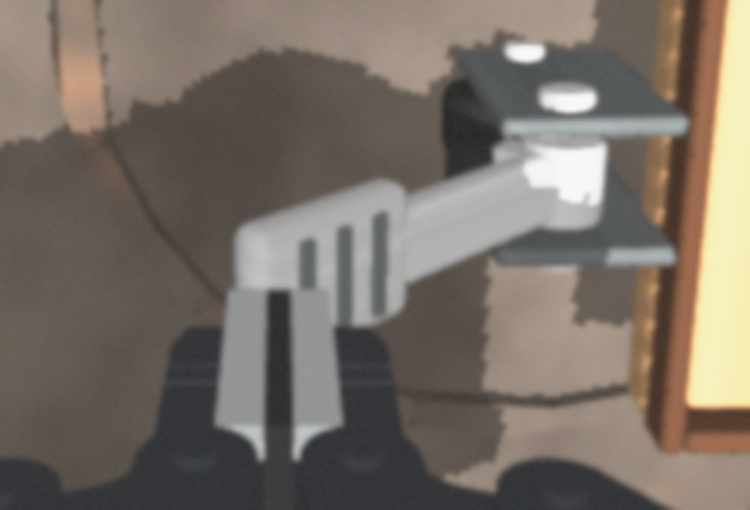

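Run:
```python
from h import *
s=ctrl.read_state();print(s["eef_pos"],s["joint_positions"], ctrl.tcp_to_grasp)
i=viewer.camera_info("scene")
im,d=viewer.camera("scene");np.savez("s3.npz",im=im,d=d,K=i["intrinsics"],k1=i["k1"],o=i["origin"],a=i["attitude"])
z=load("s3.npz")
a=cv2.resize(im[220:290,290:390],(800,560),interpolation=cv2.INTER_CUBIC);cv2.imwrite("pics/c4.png",a)
for v in range(236,270,2):
    us=np.arange(324,346,2);p=pts(z,us,np.full(len(us),v));print(v,[tuple((q*1000).astype(int)) for q in p])
```

```text
[0.43757329 0.12188349 0.09043873] [ 2.71658909e-01  1.12339156e-01 -5.43138955e-01  9.15165633e-01
 -8.75399235e-07  1.61109883e+00] 0.0187
236 [(np.int64(680), np.int64(-111), np.int64(-3)), (np.int64(446), np.int64(131), np.int64(164)), (np.int64(440), np.int64(132), np.int64(166)), (np.int64(441), np.int64(126), np.int64(164)), (np.int64(432), np.int64(130), np.int64(169)), (np.int64(426), np.int64(131), np.int64(171)), (np.int64(424), np.int64(128), np.int64(171)), (np.int64(421), np.int64(126), np.int64(170)), (np.int64(417), np.int64(125), np.int64(171)), (np.int64(412), np.int64(126), np.int64(174)), (np.int64(408), np.int64(124), np.int64(174))]
238 [(np.int64(669), np.int64(-100), np.int64(-1)), (np.int64(446), np.int64(131), np.int64(160)), (np.int64(439), np.int64(134), np.int64(163)), (np.int64(435), np.int64(132), np.int64(164)), (np.int64(433), np.int64(129), np.int64(163)), (np.int64(430), np.int64(127), np.int64(164)), (np.int64(424), np.int64(128), np.int64(166)), (np.int64(424), np.int64(123), np.int64(164)), (np.int64(423), np.int64(119), np.int64(163)), (np.int64
[... 7103 characters left out ...]
64(0)), (np.int64(557), np.int64(-25), np.int64(-4)), (np.int64(548), np.int64(-22), np.int64(0)), (np.int64(539), np.int64(-18), np.int64(5)), (np.int64(535), np.int64(-20), np.int64(5))]
268 [(np.int64(447), np.int64(136), np.int64(99)), (np.int64(440), np.int64(138), np.int64(103)), (np.int64(438), np.int64(134), np.int64(102)), (np.int64(436), np.int64(131), np.int64(101)), (np.int64(560), np.int64(-9), np.int64(-4)), (np.int64(555), np.int64(-10), np.int64(-2)), (np.int64(552), np.int64(-13), np.int64(-2)), (np.int64(550), np.int64(-17), np.int64(-3)), (np.int64(544), np.int64(-17), np.int64(-1)), (np.int64(541), np.int64(-20), np.int64(-1)), (np.int64(533), np.int64(-17), np.int64(2))]
```

View pics/c4.png

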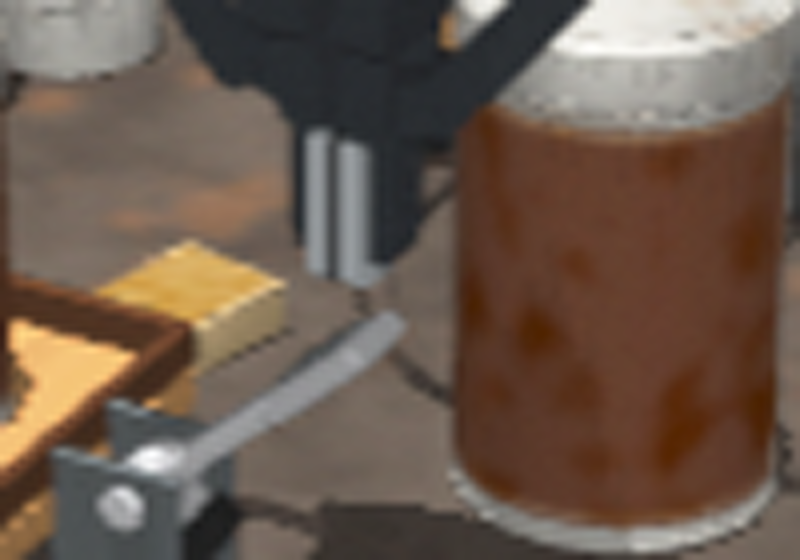

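Both the scene and wrist depths put the real finger ends at about z=0.131, while the reported TCP is 0.090. The tips are therefore about 40 mm short of nominal. The pedal has not moved and still reaches z≈0.115. I'll use the camera offset and go on down step by step.

```bash
python3 -m jog '{"delta_pos":[[0,0.003,0.011],[0,0,0.018],[0,-0.004,0.026],[0,-0.007,0.034],[0,-0.009,0.041],[0,-0.009,0.041]],"twist":[[0,0,0],[0,0,0],[0,0,0],[0,0,0],[0,0,0],[0,0,0]],"grip":[1,1,1,1,1,1]}'
python3 - <<'E'
from h import *
im,d=viewer.camera("scene")
cv2.imwrite("pics/c5.png",cv2.resize(im[200:340,260:420],(800,600*7//6*1-100),interpolation=cv2.INTER_CUBIC))
E
```

```text
time_s: 4.28
eef_pos: [0.427, 0.1193, 0.0478]
tool_rot: [0.621, 0.784, -0.001, -0.001]
force: [-0.3, -0.5, 0.7]
grip_width: 0.0
```

View pics/c5.png

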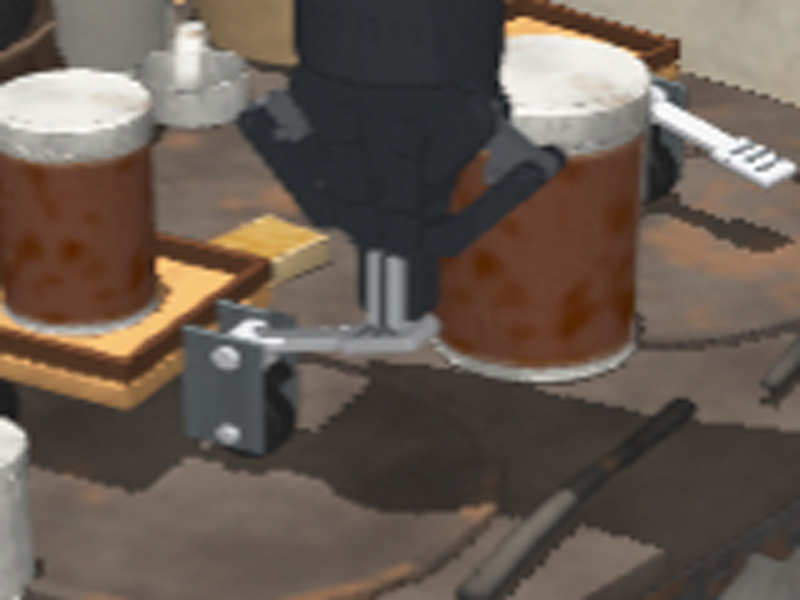

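The lever is following: it now slopes only slightly up beneath the tips, at crop (385,330). Next is the rest of the stroke.

```bash
python3 -m jog '{"delta_pos":[[0,-0.001,0.009],[0,-0.001,0.018],[0,0,0.026],[0,0.001,0.032],[0,0.001,0.036],[0,0.001,0.038]],"twist":[[0,0,0],[0,0,0],[0,0,0],[0,0,0],[0,0,0],[0,0,0]],"grip":[1,1,1,1,1,1]}'
python3 - <<'E'
from h import *
im,d=viewer.camera("scene")
cv2.imwrite("pics/c6.png",cv2.resize(im[200:340,260:420],(800,600),interpolation=cv2.INTER_CUBIC))
print(ctrl.read_state()["force"],ctrl.read_state()["eef_pos"])
E
```

```text
time_s: 4.83
eef_pos: [0.4296, 0.12, 0.0105]
tool_rot: [0.621, 0.784, -0.0, -0.0]
force: [-0.7, -0.2, 1.5]
grip_width: 0.0001
[-0.47350328  0.33613861 -0.63466582] [0.42957505 0.11999928 0.01047505]
```

View pics/c6.png

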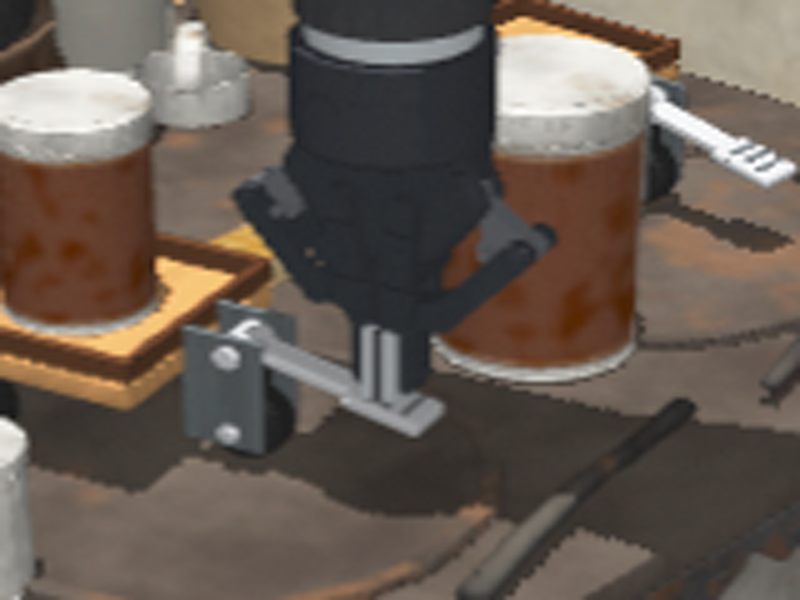

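```bash
python3 -m jog '{"delta_pos":[[0,0,0.002],[0,0,0.003],[0,0,0.003]],"twist":[[0,0,0],[0,0,0],[0,0,0]],"grip":[1,1,1]}'; python3 -m jog '{"delta_pos":[[0,0,0.002],[0,0,0.003],[0,0,0.003]],"twist":[[0,0,0],[0,0,0],[0,0,0]],"grip":[1,1,1]}'
```

```text
time_s: 5.13
eef_pos: [0.4301, 0.1201, 0.0083]
tool_rot: [0.621, 0.784, 0.0, 0.0]
force: [-0.4, -0.3, -0.2]
grip_width: -0.0001
time_s: 5.38
eef_pos: [0.4307, 0.1203, 0.0071]
tool_rot: [0.621, 0.784, 0.001, 0.001]
force: [-6.8, -2.0, 20.5]
grip_width: 0.0002
```

Force rose to 20 N, so the lever is at its firm stop. I'll retreat upward and check.

```bash
python3 -m jog '{"delta_pos":[[0,0,0],[0,0,-0.03],[0,0,-0.07],[0,0,-0.11],[0,0,-0.15],[0,0,-0.19],[0,0,-0.2],[0,-0.05,-0.24],[0,-0.05,-0.24]],"twist":[[0,0,0],[0,0,0],[0,0,0],[0,0,0],[0,0,0],[0,0,0],[0,0,0],[0,0,0],[0,0,0]],"grip":[1,1,1,1,1,1,1,1,1]}'
python3 - <<'E'
from h import *
n="scene"
i=viewer.camera_info(n)
im,d=viewer.camera(n);np.savez("s7.npz",im=im,d=d,K=i["intrinsics"],k1=i["k1"],o=i["origin"],a=i["attitude"])
cv2.imwrite("pics/c7.png",cv2.resize(im[200:340,260:420],(800,600),interpolation=cv2.INTER_CUBIC))
i=viewer.camera_info("top")
im,d=viewer.camera("top");np.savez("t7.npz",im=im,d=d,K=i["intrinsics"],k1=i["k1"],o=i["origin"],a=i["attitude"])
cv2.imwrite("pics/t7.png",im)
E
```

```text
time_s: 6.13
eef_pos: [0.3803, 0.1084, 0.2471]
tool_rot: [0.621, 0.784, 0.0, 0.0]
force: [0.7, 0.1, -0.1]
grip_width: 0.0003
```

View pics/c7.png

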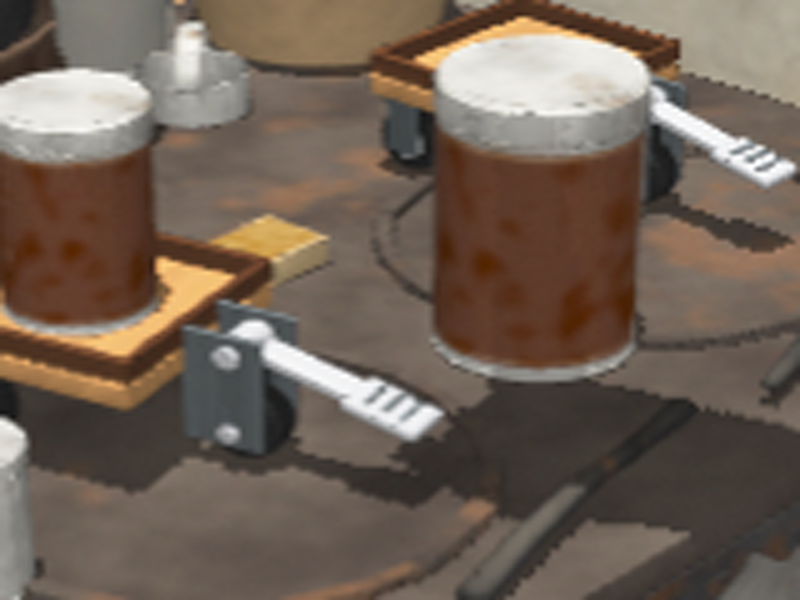

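View pics/t7.png

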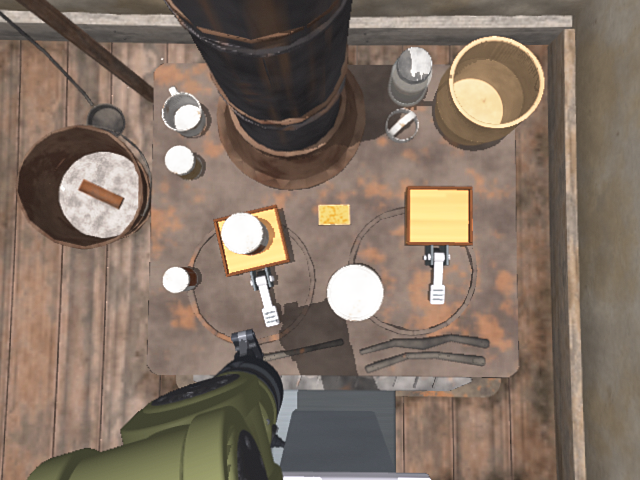

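The loaded lever is fully down, parallel to the empty lever in crop c7, and the tin is undisturbed at top (243,233). Next I'll go to the empty trolley, turned so the jaws open across its pedal.

```bash
python3 -m jog '{"delta_pos":[[-0.287,0.026,0],[-0.287,0.026,0],[-0.287,0.026,0],[-0.287,0.026,0],[-0.287,0.026,0],[-0.287,0.026,0],[-0.287,0.026,0],[-0.287,0.026,0],[-0.287,0.026,0],[-0.287,0.026,0]],"twist":[[0,0,-1],[0,0,-1],[0,0,-1],[0,0,-1],[0,0,-1],[0,0,-1],[0,0,-1],[0,0,-1],[0,0,-1],[0,0,-1]],"grip":[0,0,0,0,0,0,0,0,0,0]}'; python3 -m jog '{"delta_pos":[[0,0,0.04],[0,0,0.08],[0,0,0.1],[0,0,0.1],[0,0,0.1]],"twist":[[0,0,-0.3],[0,0,-0.3],[0,0,-0.3],[0,0,-0.3],[0,0,-0.3]],"grip":[0,0,0,0,0]}'
python3 - <<'E'
from h import *
s=ctrl.read_state();print(s["joint_positions"],R.from_quat(s["tool_rot"]).as_matrix().round(3))
z=load("s7.npz")
u,v=np.meshgrid(np.arange(262,352),np.arange(258,295));
n="wrist"
i=viewer.camera_info(n)
im,d=viewer.camera(n);np.savez("w8.npz",im=im,d=d,K=i["intrinsics"],k1=i["k1"],o=i["origin"],a=i["attitude"])
cv2.imwrite("pics/w8.png",im)
z=load("t7.npz")
u,v=np.meshgrid(np.arange(258,284),np.arange(308,332));p=pts(z,u.ravel(),v.ravel());p=p[(p[:,2]>.025)&(p[:,2]<.14)];print("loaded pedal",len(p),p.mean(0))
E
```

```text
time_s: 7.07
eef_pos: [0.4731, -0.1674, 0.2435]
tool_rot: [0.145, 0.989, -0.0, -0.001]
force: [-0.2, 0.1, 0.1]
grip_width: 0.0855
time_s: 7.48
eef_pos: [0.4714, -0.1645, 0.1439]
tool_rot: [-0.01, 1.0, 0.001, -0.001]
force: [0.4, 0.3, 0.4]
grip_width: 0.0852
[-3.35740362e-01  1.54598923e-01 -3.62975931e-01  1.05635260e+00
 -2.57864001e-05 -3.55684689e-01] [[-1.    -0.02  -0.003]
 [-0.02   1.     0.001]
 [ 0.003  0.001 -1.   ]]
loaded pedal 250 [0.43099729 0.12013644 0.04512422]
```

View pics/w8.png

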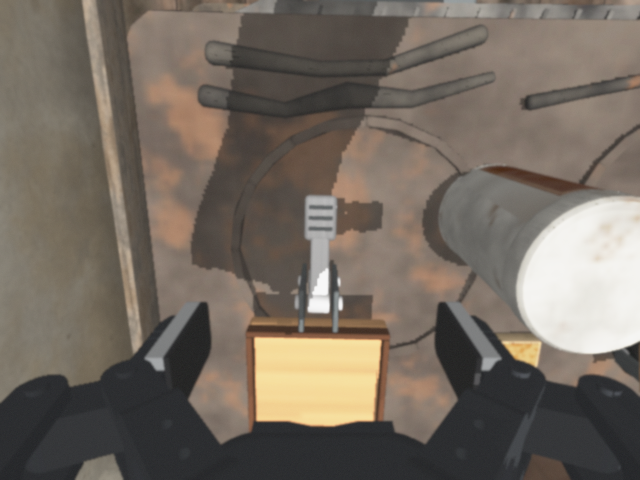

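The pedal is at wrist (320,217), centred between the jaws (195 and 445 px). I'll measure the tip height and pedal centre.

Run:
```python
from h import *
z=load("w8.npz")
u=[200,195,445,450,470,307,334,320,320,320];v=[308,315,310,316,330,217,217,217,199,236]
for a,b,p in zip(u,v,pts(z,u,v).round(4)):print(a,b,p)
uu,vv=np.meshgrid(np.arange(300,342),np.arange(190,240));p=pts(z,uu.ravel(),vv.ravel());p=p[(p[:,2]>.03)&(p[:,2]<.1)];print(len(p),p.mean(0),p.min(0),p.max(0))
```

```text
200 308 [ 0.4605 -0.2072  0.2061]
195 315 [ 0.4609 -0.2076  0.2103]
445 310 [ 0.4593 -0.1226  0.2064]
450 316 [ 0.4591 -0.1224  0.211 ]
470 330 [ 0.4597 -0.1185  0.2186]
307 217 [ 0.4677 -0.176   0.0484]
334 217 [ 0.4675 -0.1559  0.0477]
320 217 [ 0.4676 -0.1663  0.0481]
320 199 [ 0.4545 -0.1666  0.0456]
320 236 [ 0.482  -0.166   0.0496]
1390 [ 0.46788643 -0.16610624  0.04769316] [ 0.45222657 -0.1778433   0.04023746] [ 0.48443125 -0.15412184  0.05278062]
```

```bash
python3 -m jog '{"delta_pos":[[0.002,-0.0015,0.03],[0.002,-0.0015,0.06],[0.002,-0.0015,0.09],[0.002,-0.0015,0.12],[0.002,-0.0015,0.14],[0.002,-0.0015,0.155],[0.002,-0.0015,0.164],[0.002,-0.0015,0.164],[0.002,-0.0015,0.164],[0.002,-0.0015,0.164],[0.002,-0.0015,0.164],[0.002,-0.0015,0.164],[0.002,-0.0015,0.164]],"twist":[[0,0,0],[0,0,0],[0,0,0],[0,0,0],[0,0,0],[0,0,0],[0,0,0],[0,0,0],[0,0,0],[0,0,0],[0,0,0],[0,0,0],[0,0,0]],"grip":[0,0,0,0,0,0,0,0,1,1,1,1,1]}' 30;  python3 - <<'E'
from h import *
n="wrist"
im,d=viewer.camera(n)
cv2.imwrite("pics/w9.png",im)
im,d=viewer.camera("scene")
cv2.imwrite("pics/c9.png",cv2.resize(im[170:290,300:460],(800,600),interpolation=cv2.INTER_CUBIC))
E
```

```text
time_s: 8.62
eef_pos: [0.471, -0.1666, -0.0179]
tool_rot: [-0.011, 1.0, -0.0, 0.001]
force: [0.4, -1.4, -0.2]
grip_width: 0.0258
```

View pics/w9.png

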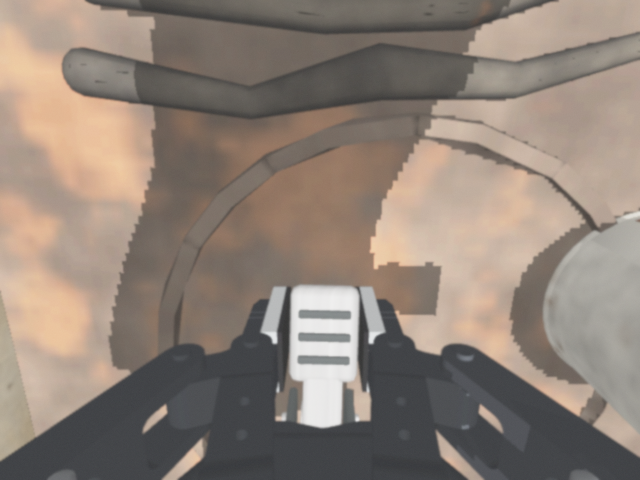

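View pics/c9.png

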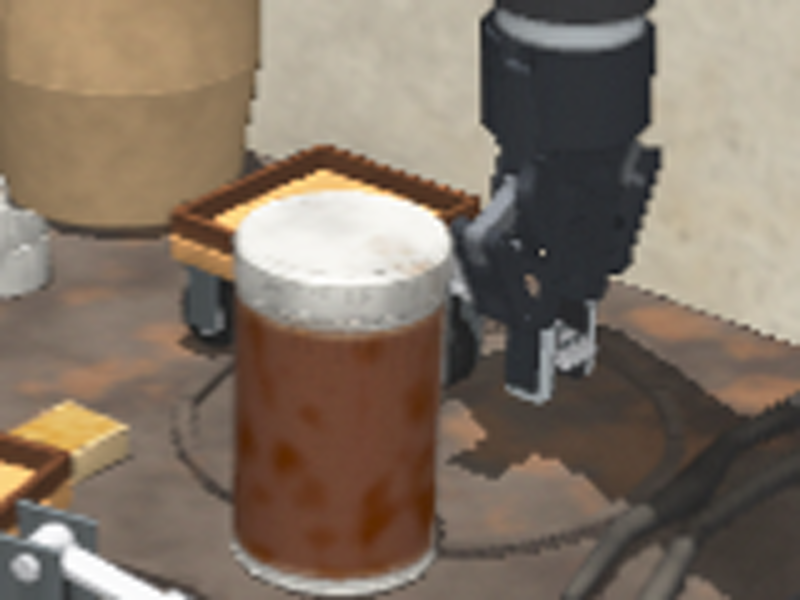

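The pads straddle the pedal with a width of 25.8 mm. I'll settle the grip and lift along the arc.

```bash
python3 -m jog '{"delta_pos":[[0,0,0],[0,0,0],[0,0,0],[0.002,0,-0.009],[0.002,0,-0.017],[0.002,0,-0.026],[0,0,-0.034],[-0.003,0,-0.042],[-0.0065,0,-0.049]],"twist":[[0,0,0],[0,0,0],[0,0,0],[0,0,0],[0,0,0],[0,0,0],[0,0,0],[0,0,0],[0,0,0]],"grip":[1,1,1,1,1,1,1,1,1]}' 30;  python3 - <<'E'
from h import *
im,d=viewer.camera("wrist")
cv2.imwrite("pics/w10.png",im)
E
```

```text
time_s: 9.47
eef_pos: [0.4753, -0.1663, 0.0305]
tool_rot: [-0.011, 1.0, -0.0, -0.002]
force: [-1.1, -1.0, -5.6]
grip_width: 0.0237
```

View pics/w10.png

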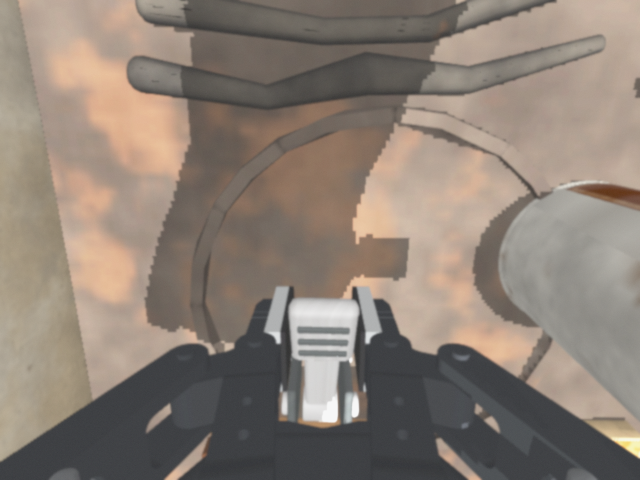

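The pedal is held and rising with the jaws, foreshortened at (323,330). Next is the last part of the stroke.

```bash
python3 -m jog '{"delta_pos":[[-0.0035,0,-0.006],[-0.008,0,-0.011],[-0.0125,0,-0.016],[-0.015,0,-0.0185],[-0.016,0,-0.02],[-0.016,0,-0.02]],"twist":[[0,0,0],[0,0,0],[0,0,0],[0,0,0],[0,0,0],[0,0,0]],"grip":[1,1,1,1,1,1]}' 30;  python3 - <<'E'
from h import *
im,d=viewer.camera("wrist")
cv2.imwrite("pics/w11.png",im)
im,d=viewer.camera("scene")
cv2.imwrite("pics/c11.png",cv2.resize(im[170:290,300:460],(800,600),interpolation=cv2.INTER_CUBIC))
E
```

```text
time_s: 10.02
eef_pos: [0.4922, -0.1662, 0.0497]
tool_rot: [-0.011, 1.0, -0.0, -0.001]
force: [-3.7, -3.2, -7.3]
grip_width: 0.0234
```

View pics/w11.png

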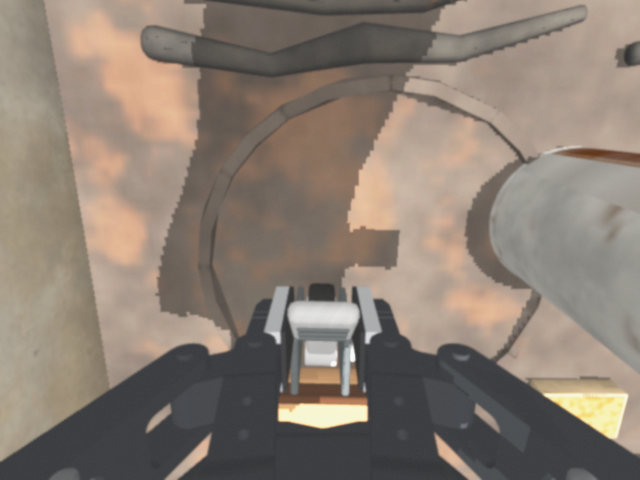

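View pics/c11.png

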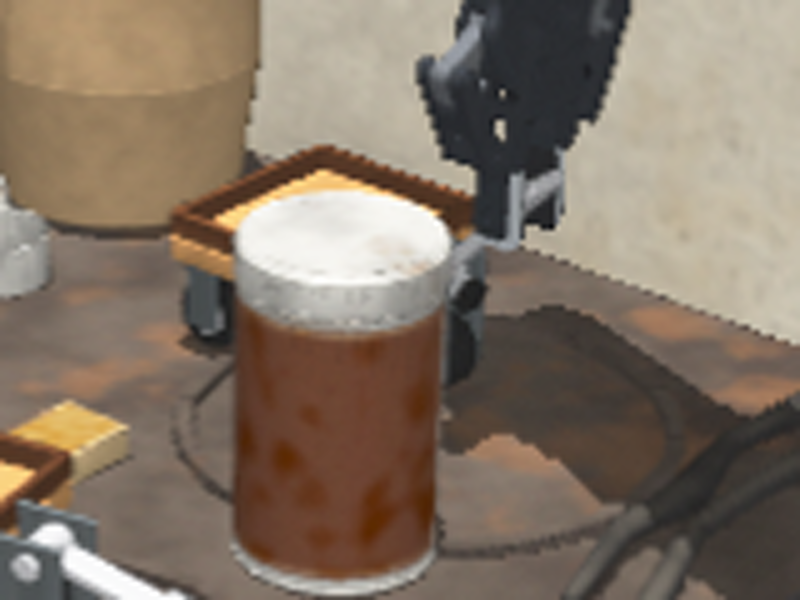

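```bash
python3 -m jog '{"delta_pos":[[-0.002,0,-0.002],[-0.004,0,-0.005],[-0.004,0,-0.005],[-0.004,0,-0.005]],"twist":[[0,0,0],[0,0,0],[0,0,0],[0,0,0]],"grip":[1,1,1,1]}'; python3 -m jog '{"delta_pos":[[0,0,0],[0,0,0],[0,0,0],[0,0,0],[0,0,0],[0,0,0]],"twist":[[0,0,0],[0,0,0],[0,0,0],[0,0,0],[0,0,0],[0,0,0]],"grip":[0,0,0,0,0,0]}'
```

```text
time_s: 10.45
eef_pos: [0.4926, -0.166, 0.0515]
tool_rot: [-0.011, 1.0, -0.0, -0.004]
force: [-3.2, -7.8, -27.0]
grip_width: 0.0227
time_s: 10.95
eef_pos: [0.4978, -0.1657, 0.0561]
tool_rot: [-0.011, 1.0, -0.0, 0.001]
force: [-0.1, -0.3, -0.3]
grip_width: 0.0854
```

The pull reached 27 N against the up stop, and the jaws are now open. I'll retreat straight up and back, then check.

```bash
python3 -m jog '{"delta_pos":[[0,0,-0.04],[0,0,-0.08],[0,0,-0.12],[0,0,-0.16],[0,0,-0.2],[0.04,0,-0.22],[0.08,0,-0.22],[0.1,0,-0.22],[0.1,0,-0.22]],"twist":[[0,0,0],[0,0,0],[0,0,0],[0,0,0],[0,0,0],[0,0,0],[0,0,0],[0,0,0],[0,0,0]],"grip":[0,0,0,0,0,0,0,0,0]}'
python3 - <<'E'
from h import *
for n in ["scene","top"]:
    i=viewer.camera_info(n)
    im,d=viewer.camera(n);np.savez(n+"12.npz",im=im,d=d,K=i["intrinsics"],k1=i["k1"],o=i["origin"],a=i["attitude"])
    cv2.imwrite(f"pics/{n}12.png",im)
z=load("top12.npz")
def box(u0,u1,v0,v1,lo,hi):
    u,v=np.meshgrid(np.arange(u0,u1),np.arange(v0,v1));p=pts(z,u.ravel(),v.ravel());return p[(p[:,2]>lo)&(p[:,2]<hi)]
p=box(215,270,205,260,.15,.18);print('tin',p.mean(0))
for v in range(250,310,4): print(v,[(int(q*1e3)) for q in pts(z,np.arange(426,452,3),np.full(9,v))[:,2]])
p=box(258,284,308,332,.025,.14);print("loaded",len(p),p.mean(0))
E
```

```text
time_s: 11.7
eef_pos: [0.3938, -0.1678, 0.2768]
tool_rot: [-0.01, 1.0, -0.0, 0.001]
force: [0.8, -0.8, -0.3]
grip_width: 0.0854
tin [0.56607156 0.15404326 0.16195518]
250 [27, 56, 67, 33, 30, 22, 48, 68, 1]
254 [28, 61, 65, 68, 64, 66, 63, 68, 0]
258 [27, 66, 65, 63, 62, 65, 63, 67, 0]
262 [30, 50, 68, 50, 70, 76, 71, 70, -3]
266 [-2, -2, 26, 54, 82, 81, 83, -1, -6]
270 [-4, -1, -1, -1, 84, 90, 91, -4, 0]
274 [-2, -1, -3, -2, 0, 91, 92, 95, 0]
278 [-4, -1, -2, -2, 100, 103, 106, 104, 108]
282 [1, -3, 0, -1, 112, 111, 112, 110, 110]
286 [0, -2, -7, 0, 111, 117, 118, 115, 117]
290 [-2, -2, 0, -5, 2, 121, 120, 120, 119]
294 [-1, -1, 2, -2, -2, 1, 0, -5, 0]
298 [1, -2, -2, 0, -1, -2, -2, -2, 0]
302 [1051, -1, 0, -2, -1, -3, -2, -5, 0]
306 [-2, -1, 0, -2, -2, -2, -5, 0, 0]
loaded 250 [0.43099837 0.12016787 0.04501303]
```

View pics/scene12.png

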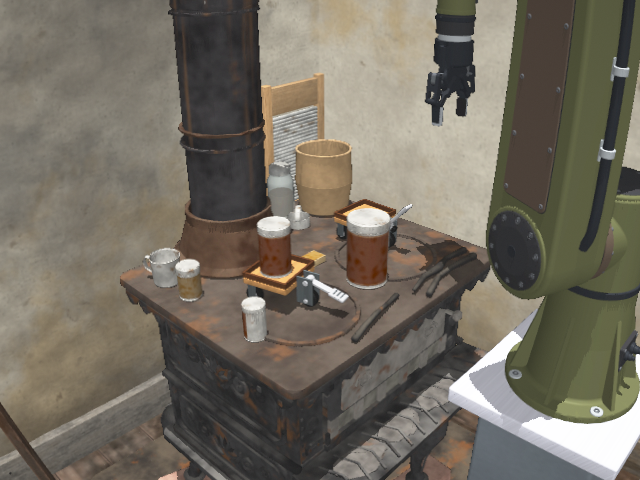

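View pics/top12.png

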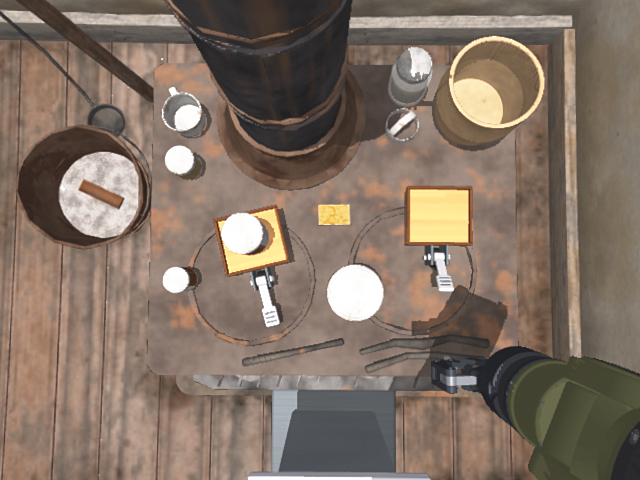

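The loaded pedal is down at top (270,313). The empty one is up at (443,283), with its tip at about 120 mm. The tin hasn't moved and the arm is clear.

```bash
python3 -c "
from plant import workorder
print(workorder.sign_off())"
```

```text
the job is handed in; nothing more can be done
None
```

The brake on the trolley with the tin is locked down, the brake on the empty trolley is flicked up, and the job was handed in at about 11.8 s. `sign_off` reports no verdict, so success rests on my own checks.

- **Loaded brake:** I pushed the pedal down with closed fingertips until the force rose to about 20 N at the stop. In the last images its upper face is at 45 mm, matching fully down.
- **Empty brake:** I pinched the pedal and lifted it along its arc until the pull reached 27 N at the stop. Its outer end is now at about 120 mm, close to the 117 mm measured on the loaded lever when that was up.
- **Tin:** The measured centre moved less than 1 mm and it still stands upright. The gripper is open and clear of everything.

**Disagreement:** The cameras showed the finger ends about 40 mm (closed) to 55–60 mm (open) above the reported TCP. My first descent therefore stopped short of the pedal without touching it. I used the camera heights from then on, and both contacts matched them.

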